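Pin a shim pack to a slotted fixture rail

ROBOT

A 7-joint arm with a two-finger parallel gripper is mounted at the origin on a cart in front of the work surface, level with it; the furniture and walls round the work are solid. World frame = base frame: x ahead of the robot, y to its left, z up, the work surface at z = 0. Lengths are in m, angles in rad, forces in N, time in s.
With the tool pointing down it reaches from about 0.4 to 0.875 m from the base axis. Payload 6.5 kg.
Tool frame: the origin (TCP) lies on the front face of the gripper's body, between the roots of the fingers; the fingertips stand bot.tip_reach ahead of it and the grasp point (between the pads) lies 54 mm ahead of it (bot.tip_reach is the distance from the TCP to the fingertips, in m); z points along the fingers, y is the line along which they close (so a half turn about z gives the same grasp; the last joint's range is limited). The gripper opens to 85 mm and grips with 20 to 120 N. Pads are 22 mm wide; open, the fingers measure 114 mm over their backs; the gripper's body (76 mm by 85 mm) begins 54 mm behind the grasp point. The pads swing forward as they close: fully open they stand 13 mm farther back than shut.
Start: joints at [-1.416, 0.536, -0.004, 1.538, 0.003, 1.067, -0.071], TCP at [0.142, 0.634, 0.304] pointing down, gripper open.
Joint ranges: [-2.7, 2.7], [-0.37, 2.16], [-1.27, 1.26], [0.24, 2.4], [-1.31, 4.45], [0.19, 1.91], [-2.76, 2.76]. Speed limits (rad/s): [2.39, 2.39, 3.14, 3.14, 3.14, 3.14, 3.14].

INTERFACE

Orientations are given as [roll, pitch, yaw] about the fixed x, y, z axes, in that order (R = Rz(yaw) Ry(pitch) Rx(roll)).
In Python, from plant import bot gives the robot as it stands.
- The arm moves only by the shell command python3 -m crank 'ROWS' [FORCE]. ROWS is JSON, a list of rows, each an object of numbers: "tx", "ty", "tz": the shift along the tool's x, y, z in cm; "ax", "ay", "az": the turn, a rotation vector about the tool's x, y, z in degrees; "jaw": the opening, from 0 (shut) to 1 (fully open). In form: [{"tx": .., "ty": .., "tz": .., "ax": .., "ay": .., "az": .., "jaw": ..}, ...]. A call has 1 to 12 rows; each row is the pose to reach, as a shift and turn from the pose commanded when the call began, along the tool's axes at that moment; what a row does not reach only later rows make up. A row lasts 1/8 s, in which the tool goes at most 62.5 mm and 10.7 degrees, less where a joint would pass 70% of its speed; a pose out of reach is approached as far as the arm can. A call with a gripper value outside its range is refused whole. The fingers move at their own pace and stop on an object; FORCE is the grip in N (left out, the last holds). Time passes only in rows, so rows that repeat a pose let the fingers close. It gives the time, the measured TCP pose, the force, the opening and the grip force at its end, in the units of the state.
- bot.read_state(): the state, without advancing time (a new reading comes with each control period).
- bot.snapshot(name): name is "side" or "top" or "wrist"; returns (picture, depth): 480x640x3 uint8, red, green, blue; 480x640 float32, m along the optical axis (not along the pixel's ray), 0 where there is no reading.
- bot.camera_model(name): a dict with "mtx" (3x3 intrinsics, pixels), "rvec" (rotation vector, rad) and "tvec" (3), from world to camera coordinates, as OpenCV has them; the wrist camera has in their place "mount" (4x4, takes a point from camera to tool coordinates, whose origin is the TCP and whose axes are the flange's). Camera axes: x right, y down, z forward; pixel columns grow to the right and rows downward; lengths in m; the calibration is good to about 2 mm. The wrist camera is an equidistant fisheye: a pixel r from the principal point sees the ray r / f radians off the axis. A picture is of the moment at which its call begins: read the wrist's pose just before it. camera_model takes no time and is no camera call.
- bot.sign_off(): hands the job in; it is judged then, once.
The state is a dict: "time": time; "q": joint angles; "qvel": joint speeds; "joint_torque": joint torques, N m; "eef_pos": TCP position; "eef_rot": TCP orientation; "contact_force": force on the tool from outside, world axes, zero at the start; "wrist_torque": the same for the moment, N m; "finger_gap": finger opening in m; "grip_force": force on a finger pad.
Only numpy, scipy, OpenCV 4.12 (cv2) and the standard library are available. Lean on these libraries where they do the work, as an engineer would, in place of code of your own. Each camera call takes 0.05 s, during which the arm holds its last target. There are 200 camera calls.

TASK

Bring the three stacked shim plates on the fixture rail into line so that their holes agree, then take the headed steel pin out of its wooden stand and pass it through all three plates and on into the hole of the sliding nut hidden under the slot, feeling along the slot for that hole with a light touch, never more than about two kilos of push. Leave the pin let go, upright, with its collar down on the top plate and the plates flat in the rail, and the other things on the bench where they were.

Things in the scene. Friction and masses are not known exactly. Their poses are not given: they have to be found in the camera images.
- rail: Fixed dark steel fixture rail, foot 170 x 84 mm, 59 mm high. Origin: centre of its underside, on the worktop; x along the rail, y across, z up. Its deck, 40 mm above the origin, is a channel 51.6 mm wide (y), 160 mm long, between two side guides 8 mm thick whose tops are 59 mm above the origin; the channel is open at both ends.
- rail_slot (a point): On the rail, 40 mm above its origin, level with the deck: middle of a slot cut through the deck, 16 mm wide, running along x from -32 to +32 mm. Under the slot, unseen, lies the nut.
- nut_middle (a point): On the rail, 33.5 mm above its origin: height of the nut's flat top, middle of its travel. The nut is an 100 mm steel bar with one 14 mm through hole on the slot's centre line; the hole stands anywhere from -20 to +20 mm along x from here (not measured), held by about 10 N friction. The bar is sprung: from 4 N it yields downward, 5 mm at 9 N, then it is solid. Free room below the hole.
- plate_a: Lowest of three alike loose steel shim plates, 56 mm (x, along the rail) x 50 mm (y) x 7 mm, 0.13 kg, a 14 mm hole through the centre. Origin: centre of its underside. They lie on one another on the deck, undersides 40, 47 and 54 mm above the rail's origin, out of line along the rail by up to 12 mm, which way varies; they slide along the channel with 0.8 mm play each side.
- plate_b: Shim plate as plate_a; the middle one of the stack.
- plate_c: Shim plate as plate_a; the top one of the stack.
- pin: Turned steel pin, 0.17 kg, z along its axis, head up. Origin: the tip. From the tip: a 10 mm cone growing from 6 to 12 mm diameter, a 12 mm shaft up to 45 mm, a 26 mm collar from 45 to 49 mm, a round head of 20 mm diameter from 49 to 81 mm. Home: collar on the top plate, 61 mm above the rail's origin, tip 16 mm above it. Tip on the nut beside its hole: collar about 17 mm above the top plate.
- pin_collar (a point): Centre of the collar's underside, on the pin's axis, 45 mm above the tip.
- pin_head (a point): Middle of the pin's head, 66 mm above the tip: the place to grip.
- pin_stand: Fixed wooden block 56 x 56 x 52 mm with a 15 mm hole in its middle in which the pin stands upright, its collar lying on the block's top. Origin: centre of its underside, on the worktop.
- block: Bystander: squared steel block 40 x 50 x 30 mm. Origin: centre of its underside.
- bush: Bystander: brass flanged bush, 38 mm diameter, 34 mm high. Origin: centre of its underside.
- tin: Bystander: round open tin 80 mm diameter, 33 mm high, with nuts in it. Origin: centre of its underside.
- tape: Bystander: tape measure 62 x 73 x 31 mm. Origin: centre of its underside.
Not all that is in view belongs to the job. Several things have the shape of the pin; the one meant has the colours described above. Leave any blue look-alike of the plate_c alone.

How it is judged:
By the outcome, as a careful person would: the job done as asked, in the order asked, and still so for the second after the job is handed in, with the robot touching nothing.
It also fails if it takes over 72 s, if anything falls off the work surface, if the arm or the gripper's body presses on something with over 40 N, if the wrist force passes 120 N, or if a joint passes its speed limit or range.

## Working session

There is one attempt and no reset: what is moved stays moved. The work goes in short steps, Python scripts to look and compute and a shell command to move; the robot and the scene stay as the last step left them, time stands still between calls to the robot, and variables do not carry over. Pictures are saved under pics/ and viewed, at most 10 in all, crops included, and the job is handed in when it is done.

```bash
mkdir -p pics; ls; python3 - <<'E'
from plant import bot
import cv2,numpy as np
for n in ("side","top"):
    p,d=bot.snapshot(n); np.savez(f"pics/{n}0.npz",p=p,d=d); cv2.imwrite(f"pics/{n}0.png",p[:,:,::-1]); m=bot.camera_model(n); print(n,{k:np.round(v,4).tolist() for k,v in m.items()})
s=bot.read_state(); print(s['eef_pos'],s['eef_rot'],bot.tip_reach,s['time'],s['finger_gap'])
E
```

```text
pics
side {'mtx': [[511.095, 0.0, 335.087], [0.0, 511.095, 229.5002], [0.0, 0.0, 1.0]], 'rvec': [2.1122, -0.0989, 0.0672], 'tvec': [-0.5819, 0.1153, 1.1359]}
top {'mtx': [[524.2366, 0.0, 326.0737], [0.0, 524.2366, 230.7064], [0.0, 0.0, 1.0]], 'rvec': [2.103, -2.1377, 0.1901], 'tvec': [0.0698, 0.5685, 1.2795]}
[0.14224136 0.63376847 0.30306814] [-3.13995887e+00  1.24856840e-04  2.92093017e+00] 0.0726 0.1 0.08532910269354543
```

View pics/top0.png

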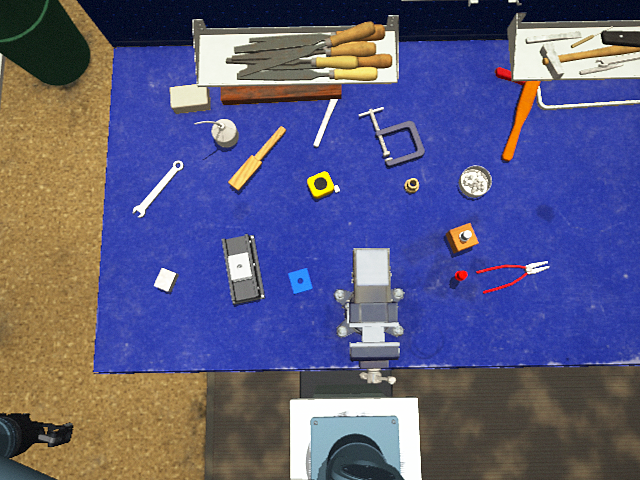

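View pics/side0.png

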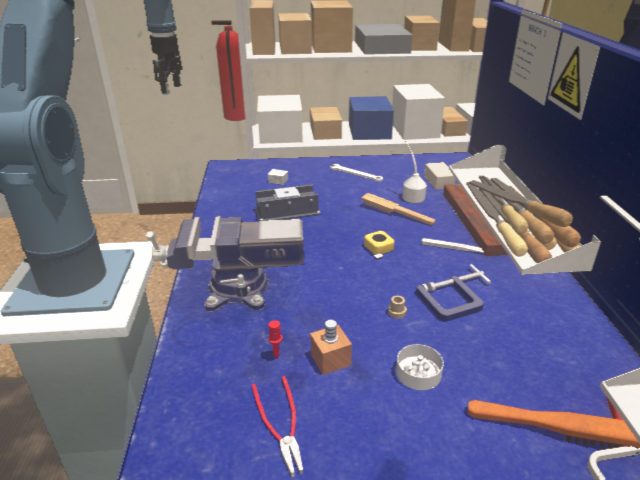

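Top view: the rail with plates is at (243,268) and the blue plate look-alike at (300,281). The orange-wood stand with the steel pin is at (462,237), and the red pin look-alike at (461,275). The steel-coloured pin in the wooden stand fits the description; I'll confirm it in enlarged crops.

```bash
cat > h.py <<'E'
import cv2,numpy as np
from plant import bot
from scipy.spatial.transform import Rotation as Ro
def cam(n):
    m=bot.camera_model(n); R=cv2.Rodrigues(np.array(m['rvec'],float))[0]; return np.array(m['mtx']),R,np.array(m['tvec'],float).ravel()
def ray(n,uv):
    K,R,t=cam(n); d=R.T@np.linalg.solve(K,[uv[0],uv[1],1.]); return -R.T@t,d/np.linalg.norm(d)
def at_z(n,uv,z):
    c,d=ray(n,uv); return c+d*(z-c[2])/d[2]
def tri(rays):
    A=np.zeros((3,3));b=np.zeros(3)
    for c,d in rays:
        P=np.eye(3)-np.outer(d,d);A+=P;b+=P@c
    x=np.linalg.solve(A,b); return x,[np.linalg.norm((np.eye(3)-np.outer(d,d))@(x-c)) for c,d in rays]
def wray(uv,pos,rot):
    m=bot.camera_model('wrist');K=np.array(m['mtx']);M=np.array(m['mount'])
    v=np.array([(uv[0]-K[0,2])/K[0,0],(uv[1]-K[1,2])/K[1,1]]);th=np.linalg.norm(v)
    d=np.r_[v/max(th,1e-9)*np.sin(th),np.cos(th)]
    R=Ro.from_euler('xyz',rot).as_matrix()
    return R@M[:3,3]+pos,R@(M[:3,:3]@d)
def wproj(X,pos,rot):
    m=bot.camera_model('wrist');K=np.array(m['mtx']);M=np.array(m['mount'])
    R=Ro.from_euler('xyz',rot).as_matrix(); p=M[:3,:3].T@(R.T@(np.asarray(X)-pos)-M[:3,3])
    r=np.hypot(p[0],p[1]);th=np.arctan2(r,p[2]);return np.array([K[0,2]+K[0,0]*th*p[0]/r,K[1,2]+K[1,1]*th*p[1]/r])
def crop(p,x,y,w,h,s): return cv2.resize(p[y:y+h,x:x+w,::-1],None,fx=s,fy=s,interpolation=cv2.INTER_CUBIC)
E
python3 - <<'E'
from h import *
t=np.load('pics/top0.npz')['p'];s=np.load('pics/side0.npz')['p']
a=np.hstack([crop(t,210,225,80,60+20,5)[:300*1+100],crop(t,430,205,80,80,5)])
b=np.hstack([crop(s,245,175,80,50,5)[:200],crop(s,300,310,80,50,5)[:200]])
cv2.imwrite('pics/c1.png',np.vstack([a,b])[:600]); print(a.shape,b.shape)
m=bot.camera_model('wrist');print(np.round(m['mount'],4).tolist(),np.array(m['mtx']).tolist())
E
```

```text
(400, 800, 3) (200, 800, 3)
[[0.0005, -0.9608, -0.2771, 0.0702], [1.0, 0.0005, 0.0002, -0.0001], [-0.0, -0.2771, 0.9608, -0.0696], [0.0, 0.0, 0.0, 1.0]] [[371.64829954431775, 0.0, 317.5149076866906], [0.0, 371.64829954431775, 240.2960111066304], [0.0, 0.0, 1.0]]
```

View pics/c1.png

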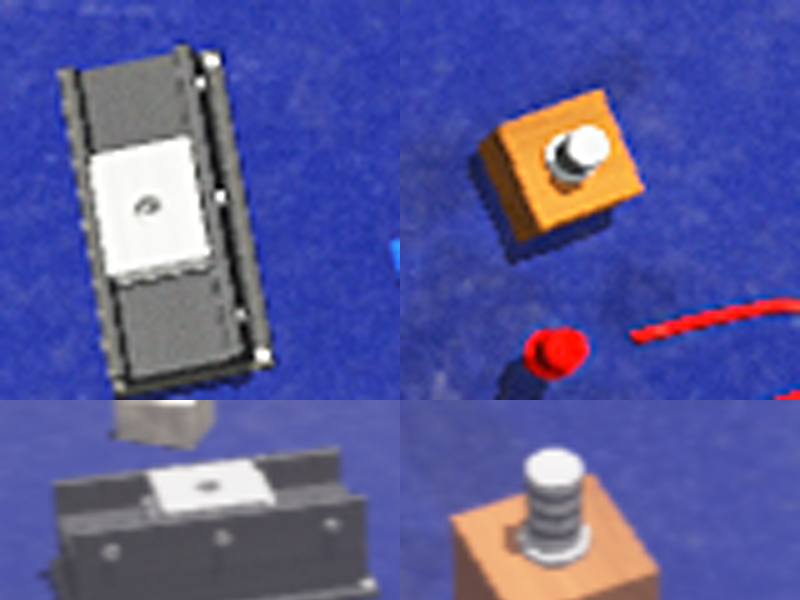

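```bash
python3 - <<'E'
from h import *
T=lambda U,V,x,y:((U+.5)/5-.5+x,(V+.5)/5-.5+y)
for nm,a,b in [("pintop",T(188,146,430,205),T(154,67,300,310)),("hole",T(148,207,210,225),T(208,86,245,175)),
 ("red",T(155,348,430,205),(274,324))]:
    print(nm,np.round(tri([ray('top',a),ray('side',b)]),4) if 0 else tri([ray('top',a),ray('side',b)]))
print("stand",[at_z('top',T(u,v,430,205),.052).round(4).tolist() for u,v in [(102,130),(202,90),(243,190),(137,228)]])
print("rail guides",[at_z('top',T(u,v,210,225),.059).round(4).tolist() for u,v in [(65,72),(118,390),(185,48),(245,355)]])
print("plate corners",[at_z('top',T(u,v,210,225),.061).round(4).tolist() for u,v in [(90,155),(192,137),(211,262),(112,276)]])
t=np.load('pics/top0.npz')
E
```

```text
pintop (array([ 0.5482942 , -0.28745234,  0.08875704]), [np.float64(0.0008288284639179821), np.float64(0.0008288284639179954)])
hole (array([0.48032572, 0.27865113, 0.06205491]), [np.float64(0.0016130095341117927), np.float64(0.0016130095341118738)])
red (array([ 0.44980616, -0.26796164,  0.07703368]), [np.float64(0.001074750600827456), np.float64(0.0010747506008274548)])
stand [[0.5647, -0.2542, 0.052], [0.5845, -0.3063, 0.052], [0.5326, -0.3235, 0.052], [0.5141, -0.2689, 0.052]]
rail guides [[0.5516, 0.3224, 0.059], [0.3916, 0.2928, 0.059], [0.5629, 0.2618, 0.059], [0.4078, 0.2301, 0.059]]
plate corners [[0.5088, 0.3085, 0.061], [0.5171, 0.2574, 0.061], [0.454, 0.2472, 0.061], [0.4479, 0.2964, 0.061]]
```

The enlarged crop confirms the steel pin in the wooden stand as the target. Its head top is at about (0.548, -0.287, 0.089). The plate hole is at about (0.480, 0.279, 0.062), and the rail yaw is about 11°. I'll hover over the rail with the fingers along it.

```bash
python3 -m crank '[{"tx":-40.8,"ty":-27.3,"tz":4.3,"az":66,"jaw":1},{"tx":-40.8,"ty":-27.3,"tz":4.3,"az":66,"jaw":1},{"tx":-40.8,"ty":-27.3,"tz":4.3,"az":66,"jaw":1},{"tx":-40.8,"ty":-27.3,"tz":4.3,"az":66,"jaw":1},{"tx":-40.8,"ty":-27.3,"tz":4.3,"az":66,"jaw":1},{"tx":-40.8,"ty":-27.3,"tz":4.3,"az":66,"jaw":1},{"tx":-40.8,"ty":-27.3,"tz":4.3,"az":66,"jaw":1},{"tx":-40.8,"ty":-27.3,"tz":4.3,"az":66,"jaw":1},{"tx":-40.8,"ty":-27.3,"tz":4.3,"az":66,"jaw":1},{"tx":-40.8,"ty":-27.3,"tz":4.3,"az":66,"jaw":1},{"tx":-40.8,"ty":-27.3,"tz":4.3,"az":66,"jaw":1}]'
python3 - <<'E'
from h import *
s=bot.read_state(); p,d=bot.snapshot('wrist'); pos,rot=np.array(s['eef_pos']),np.array(s['eef_rot'])
np.savez('pics/w1.npz',p=p,pos=pos,rot=rot); print(s['time'],pos,rot,s['contact_force'],bot.tip_reach)
h=wproj([.4803,.2787,.061],pos,rot);print(h)
x,y=int(h[0])-160,int(h[1])-120;x=max(0,min(x,320));y=max(0,min(y,240));print(x,y)
cv2.imwrite('pics/w1.png',crop(p,x,y,320,240,2.5))
t=np.load('pics/top0.npz')['d'][240:360,330:410];K,R,tv=cam('top')
D=np.load('pics/top0.npz')['d'];vv,uu=np.mgrid[240:360,330:410];dd=D[240:360,330:410];P=np.linalg.solve(K,np.stack([uu,vv,np.ones_like(uu)]).reshape(3,-1))*dd.ravel();W=R.T@(P-tv[:,None]);print('vise zmax',W[2][dd.ravel()>0].max(),np.percentile(W,[1,99],axis=1))
E
```

```text
0.1 [0.14224136 0.63376847 0.30306814] [-3.13995887e+00  1.24856840e-04  2.92093017e+00] [-0.23787867  0.33467582  0.95118112] 0.0726
[138.1379604  485.65190737]
0 240
vise zmax 0.15088521379129688 [[ 0.25379903 -0.1508707  -0.00604248]
 [ 0.55099206  0.05267833  0.14647616]]invalid input at $[0]: expected keys tx, ty, tz, ax, ay, az, jaw
```

View pics/w1.png

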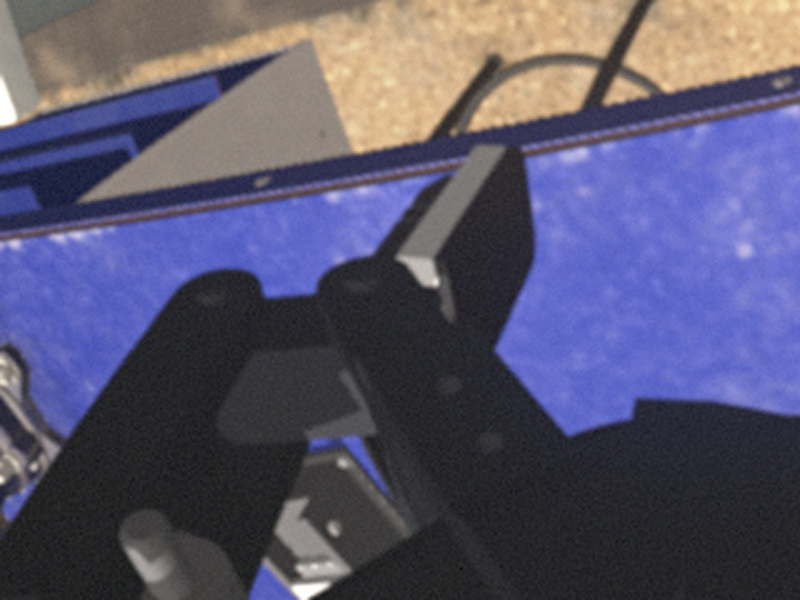

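The move was refused because every row needs all its keys, so this picture only shows the gripper at the start pose, with the rail's end low centre at (320,530). I'll retry with all keys.

```bash
python3 -m crank '[{"tx":-40.8,"ty":-27.3,"tz":4.3,"ax":0,"ay":0,"az":66,"jaw":1},{"tx":-40.8,"ty":-27.3,"tz":4.3,"ax":0,"ay":0,"az":66,"jaw":1},{"tx":-40.8,"ty":-27.3,"tz":4.3,"ax":0,"ay":0,"az":66,"jaw":1},{"tx":-40.8,"ty":-27.3,"tz":4.3,"ax":0,"ay":0,"az":66,"jaw":1},{"tx":-40.8,"ty":-27.3,"tz":4.3,"ax":0,"ay":0,"az":66,"jaw":1},{"tx":-40.8,"ty":-27.3,"tz":4.3,"ax":0,"ay":0,"az":66,"jaw":1},{"tx":-40.8,"ty":-27.3,"tz":4.3,"ax":0,"ay":0,"az":66,"jaw":1},{"tx":-40.8,"ty":-27.3,"tz":4.3,"ax":0,"ay":0,"az":66,"jaw":1},{"tx":-40.8,"ty":-27.3,"tz":4.3,"ax":0,"ay":0,"az":66,"jaw":1},{"tx":-40.8,"ty":-27.3,"tz":4.3,"ax":0,"ay":0,"az":66,"jaw":1},{"tx":-40.8,"ty":-27.3,"tz":4.3,"ax":0,"ay":0,"az":66,"jaw":1}]'
python3 - <<'E'
from h import *
s=bot.read_state(); p,d=bot.snapshot('wrist'); pos,rot=np.array(s['eef_pos']),np.array(s['eef_rot'])
np.savez('pics/w2.npz',p=p,pos=pos,rot=rot); print(s['time'],pos,rot,s['contact_force'],bot.tip_reach)
h=wproj([.4803,.2787,.061],pos,rot);print(h)
x,y=int(h[0])-160,int(h[1])-120;x=max(0,min(x,320));y=max(0,min(y,240));print(x,y)
cv2.imwrite('pics/w2.png',crop(p,x,y,320,240,2.5))
E
```

```text
time: 1.52
eef_pos: [0.4796, 0.28, 0.2608]
eef_rot: [-3.141, -0.001, 1.772]
contact_force: [-0.2, -0.2, -0.9]
finger_gap: 0.0857
grip_force: 0.0
1.525 [0.47957305 0.28001687 0.26078878] [-3.14098429e+00 -6.66821183e-04  1.77159393e+00] [-0.17872974 -0.16197757 -0.89333354] 0.0726
[318.0654887  232.67282533]
158 112
```

View pics/w2.png

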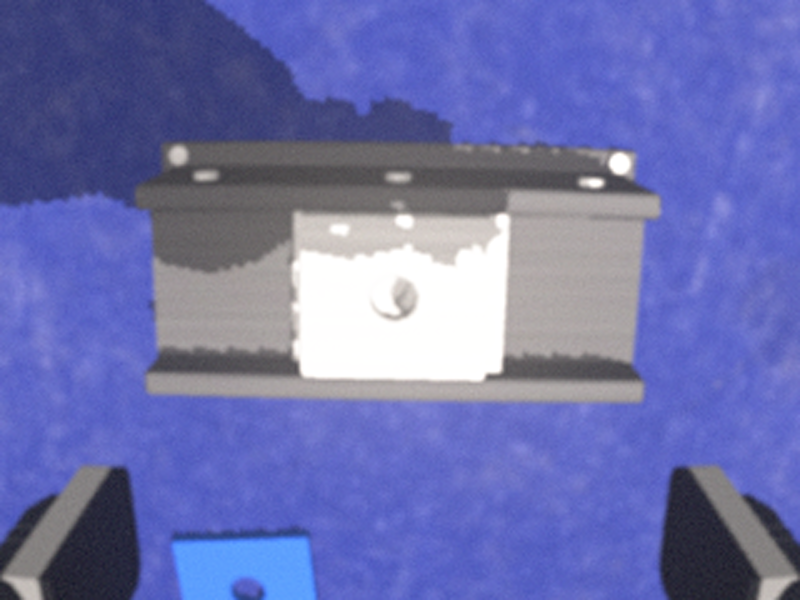

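Wrist view: the top plate hole is at crop (394,297). The near guide's top runs from (148,384) to (642,389), and the far guide's from (137,196) to (660,205).

```bash
python3 - <<'E'
from h import *
w=np.load('pics/w2.npz');pos,rot=w['pos'],w['rot']
f=lambda U,V,z:(lambda c,d:c+d*(z-c[2])/d[2])(*wray(((U+.5)/2.5-.5+158,(V+.5)/2.5-.5+112),pos,rot))
h=f(394,297,.061);g=[f(*q,.059) for q in [(148,384),(642,389),(137,196),(660,205)]]
print(h,[x.round(4).tolist() for x in g]);c=np.mean(g,0);print('centre',c)
for a,b in((0,1),(2,3)):
    e=g[b]-g[a];print(np.degrees(np.arctan2(e[1],e[0])),np.linalg.norm(e))
print(np.linalg.norm(g[0]-g[2]))
T=lambda U,V,x,y:((U+.5)/5-.5+x,(V+.5)/5-.5+y)
uv=((394.5)/2.5-.5+158,(297.5)/2.5-.5+112)
print(tri([ray('top',T(148,207,210,225)),ray('side',T(208,86,245,175)),wray(uv,pos,rot)]))
print('yaw tooly',np.degrees(rot[2])-90, 'tool axes',Ro.from_euler('xyz',rot).as_matrix().T.round(4).tolist())
for n,q in(('plateedgesL',(302,300)),('R',(503,300)),('lowerL',(294,300)),('lowerR',(509,300))):print(n,f(*q,.061).round(4))
E
```

```text
[0.4779335  0.27993532 0.061     ] [[0.4069, 0.2359, 0.059], [0.5613, 0.2658, 0.059], [0.3956, 0.295, 0.059], [0.5511, 0.3239, 0.059]]
centre [0.47871436 0.28015384 0.059     ]
10.933495530802832 0.15732314658178423
10.531541257322568 0.15819528038510478
0.06017394413748248
(array([0.47955255, 0.27943202, 0.06137817]), [np.float64(0.002520055333943657), np.float64(0.0008250943287668252), np.float64(0.0017287816707788576)])
yaw tooly 11.504855044743223 tool axes [[-0.1995, 0.9799, 0.0007], [0.9799, 0.1995, -0.0006], [-0.0007, 0.0005, -1.0]]
plateedgesL [0.451  0.2735 0.061 ]
R [0.5103 0.2856 0.061 ]
lowerL [0.4486 0.273  0.061 ]
lowerR [0.512 0.286 0.061]
```

```bash
python3 -m crank '[{"tx":0,"ty":-0.1,"tz":5,"ax":0,"ay":0,"az":0.7,"jaw":1},{"tx":0,"ty":-0.1,"tz":10,"ax":0,"ay":0,"az":0.7,"jaw":1},{"tx":0,"ty":-0.1,"tz":12.5,"ax":0,"ay":0,"az":0.7,"jaw":1},{"tx":0,"ty":-0.1,"tz":14.3,"ax":0,"ay":0,"az":0.7,"jaw":1},{"tx":0,"ty":-0.1,"tz":14.3,"ax":0,"ay":0,"az":0.7,"jaw":1},{"tx":0,"ty":-0.1,"tz":14.6,"ax":0,"ay":0,"az":0.7,"jaw":1},{"tx":0,"ty":-0.1,"tz":14.6,"ax":0,"ay":0,"az":0.7,"jaw":1}]'
python3 - <<'E'
from h import *
s=bot.read_state(); p,d=bot.snapshot('side');p2,d2=bot.snapshot('wrist')
a=crop(p,235,165,100,60,4); b=crop(p2,160,200,320,240,1.25)
cv2.imwrite('pics/d1.png',np.hstack([np.vstack([a,np.zeros((60,400,3),np.uint8)]),b]))
E
```

```text
time: 2.45
eef_pos: [0.4801, 0.2787, 0.1157]
eef_rot: [3.14, -0.001, 1.757]
contact_force: [-0.4, -0.1, 0.0]
finger_gap: 0.0855
grip_force: 0.0
```

View pics/d1.png

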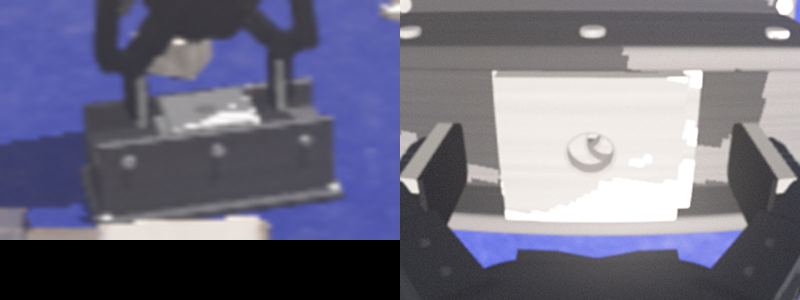

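```bash
python3 -m crank '[{"tx":0,"ty":0,"tz":0.3,"ax":0,"ay":0,"az":0,"jaw":0.9},{"tx":0,"ty":0,"tz":0.5,"ax":0,"ay":0,"az":0,"jaw":0.8},{"tx":0,"ty":0,"tz":0.5,"ax":0,"ay":0,"az":0,"jaw":0.74},{"tx":0,"ty":0,"tz":0.5,"ax":0,"ay":0,"az":0,"jaw":0.74}]' 30
python3 -m crank '[{"tx":0,"ty":0,"tz":0,"ax":0,"ay":0,"az":0,"jaw":0.7},{"tx":0,"ty":0,"tz":0,"ax":0,"ay":0,"az":0,"jaw":0.6},{"tx":0,"ty":0,"tz":0,"ax":0,"ay":0,"az":0,"jaw":0.6},{"tx":0,"ty":0,"tz":0,"ax":0,"ay":0,"az":0,"jaw":0.6}]' 30
```

```text
time: 3.05
eef_pos: [0.4791, 0.2782, 0.1096]
eef_rot: [-3.14, 0.0, 1.757]
contact_force: [-1.9, -0.2, -0.6]
finger_gap: 0.0634
grip_force: 1.9
time: 3.55
eef_pos: [0.4785, 0.2781, 0.1101]
eef_rot: [-3.139, 0.0, 1.757]
contact_force: [-5.8, -1.2, 8.2]
finger_gap: 0.0552
grip_force: 31.6
```

```bash
python3 -m crank '[{"tx":0,"ty":0,"tz":0,"ax":0,"ay":0,"az":0,"jaw":0.85},{"tx":0,"ty":0,"tz":0,"ax":0,"ay":0,"az":0,"jaw":1},{"tx":0,"ty":0,"tz":-1,"ax":0,"ay":0,"az":0,"jaw":1},{"tx":0,"ty":0,"tz":-5,"ax":0,"ay":0,"az":0,"jaw":1},{"tx":0,"ty":0,"tz":-10,"ax":0,"ay":0,"az":0,"jaw":1},{"tx":0,"ty":0,"tz":-12,"ax":0,"ay":0,"az":0,"jaw":1},{"tx":0,"ty":0,"tz":-12,"ax":0,"ay":0,"az":0,"jaw":1}]'
python3 - <<'E'
from h import *
s=bot.read_state(); p,d=bot.snapshot('wrist'); pos,rot=np.array(s['eef_pos']),np.array(s['eef_rot'])
np.savez('pics/w3.npz',p=p,pos=pos,rot=rot); print(s['time'],pos,rot)
h=wproj([.4785,.2797,.061],pos,rot);print(h)
cv2.imwrite('pics/w3.png',crop(p,210,130,200,150,4))
E
```

```text
time: 4.42
eef_pos: [0.4807, 0.2788, 0.232]
eef_rot: [3.138, -0.002, 1.757]
contact_force: [0.0, 0.2, -0.6]
finger_gap: 0.0853
grip_force: 0.0
4.425 [0.48073361 0.27884258 0.23203363] [ 3.13765204e+00 -1.95130386e-03  1.75656186e+00]
[313.27966491 240.07241811]
```

View pics/w3.png

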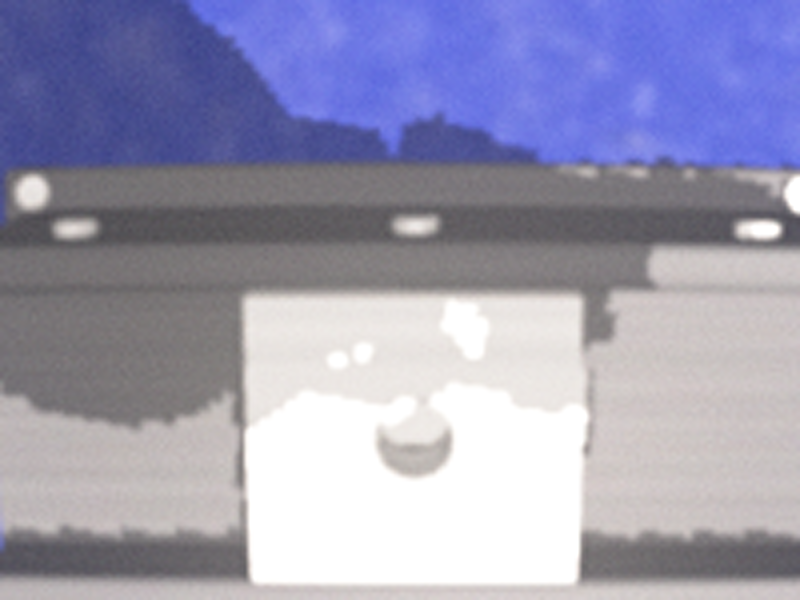

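The plates' edges now coincide: the hole is at crop (414,439) and reads round. Next, hover over the pin.

```bash
python3 -m crank '[{"tx":-3,"ty":0,"tz":-5.5,"ax":0,"ay":0,"az":2,"jaw":1},{"tx":-8,"ty":-0.5,"tz":-9.8,"ax":0,"ay":0,"az":8,"jaw":1},{"tx":-14,"ty":-1,"tz":-9.8,"ax":0,"ay":0,"az":14,"jaw":1},{"tx":-20,"ty":-1.5,"tz":-9.8,"ax":0,"ay":0,"az":20,"jaw":1},{"tx":-26,"ty":-2,"tz":-9.8,"ax":0,"ay":0,"az":26,"jaw":1},{"tx":-32,"ty":-2.3,"tz":-9.8,"ax":0,"ay":0,"az":32,"jaw":1},{"tx":-38,"ty":-2.7,"tz":-9.8,"ax":0,"ay":0,"az":39,"jaw":1},{"tx":-44,"ty":-3,"tz":-9.8,"ax":0,"ay":0,"az":46,"jaw":1},{"tx":-50,"ty":-3.4,"tz":-9.8,"ax":0,"ay":0,"az":52,"jaw":1},{"tx":-56.9,"ty":-3.8,"tz":-9.8,"ax":0,"ay":0,"az":58,"jaw":1},{"tx":-56.9,"ty":-3.8,"tz":-4,"ax":0,"ay":0,"az":58,"jaw":1},{"tx":-56.9,"ty":-3.8,"tz":-1.8,"ax":0,"ay":0,"az":58,"jaw":1}]'
python3 -m crank '[{"tx":0,"ty":0,"tz":0,"ax":0,"ay":0,"az":0,"jaw":1},{"tx":0,"ty":0,"tz":0,"ax":0,"ay":0,"az":0,"jaw":1}]'
python3 - <<'E'
from h import *
w=np.load('pics/w3.npz');uv=(210+414.5/4-.5,130+439/4-.5);c,d=wray(uv,w['pos'],w['rot']);print('hole',c+d*(.061-c[2])/d[2])
s=bot.read_state(); p,d=bot.snapshot('wrist'); pos,rot=np.array(s['eef_pos']),np.array(s['eef_rot'])
np.savez('pics/w4.npz',p=p,pos=pos,rot=rot); print(s['time'],pos,rot)
h=wproj([.5483,-.2875,.088],pos,rot);print(h,[wproj([.5483,-.2875,z],pos,rot) for z in(.056,.052)])
x,y=int(h[0])-100,int(h[1])-75;print(x,y);cv2.imwrite('pics/w4.png',crop(p,x,y,200,150,4))
E
```

```text
time: 5.98
eef_pos: [0.5453, -0.2882, 0.2432]
eef_rot: [-3.136, 0.004, 0.742]
contact_force: [-0.4, 0.7, -0.5]
finger_gap: 0.0853
grip_force: 0.0
time: 6.22
eef_pos: [0.5478, -0.2881, 0.2484]
eef_rot: [3.141, 0.0, 0.745]
contact_force: [0.7, -0.8, 1.1]
finger_gap: 0.0854
grip_force: 0.0
hole [0.47834892 0.28043937 0.061     ]
6.225 [ 0.54779934 -0.28811879  0.24842916] [3.14085477e+00 8.53085956e-05 7.44503276e-01]
[316.800262   245.03684372] [array([316.82870275, 232.37619124]), array([316.83184199, 230.99342011])]
216 170
```

View pics/w4.png

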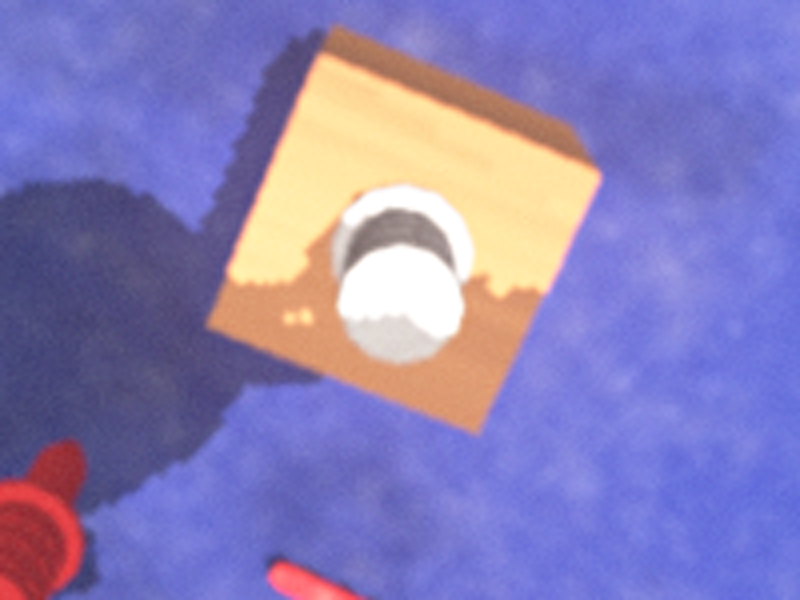

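The picture shows the steel pin in the stand, head top centre at crop (401,303), within 1 px of prediction. The red look-alike is well clear at lower left. Descend and grip.

```bash
python3 -m crank '[{"tx":0.08,"ty":-0.06,"tz":5,"ax":0,"ay":0,"az":0,"jaw":1},{"tx":0.08,"ty":-0.06,"tz":9,"ax":0,"ay":0,"az":0,"jaw":1},{"tx":0.08,"ty":-0.06,"tz":11,"ax":0,"ay":0,"az":0,"jaw":1},{"tx":0.08,"ty":-0.06,"tz":11.5,"ax":0,"ay":0,"az":0,"jaw":0.8},{"tx":0.08,"ty":-0.06,"tz":11.5,"ax":0,"ay":0,"az":0,"jaw":0.5},{"tx":0.08,"ty":-0.06,"tz":11.5,"ax":0,"ay":0,"az":0,"jaw":0.3},{"tx":0.08,"ty":-0.06,"tz":11.5,"ax":0,"ay":0,"az":0,"jaw":0.1},{"tx":0.08,"ty":-0.06,"tz":11.5,"ax":0,"ay":0,"az":0,"jaw":0.1},{"tx":0.08,"ty":-0.06,"tz":11.5,"ax":0,"ay":0,"az":0,"jaw":0.1},{"tx":0.08,"ty":-0.06,"tz":11.5,"ax":0,"ay":0,"az":0,"jaw":0.1}]' 80
```

```text
time: 7.52
eef_pos: [0.5484, -0.2873, 0.1343]
eef_rot: [3.14, -0.001, 0.744]
contact_force: [-1.0, -0.5, 6.1]
finger_gap: 0.0179
grip_force: 77.9
```

```bash
python3 -m crank '[{"tx":0,"ty":0,"tz":-1,"ax":0,"ay":0,"az":0,"jaw":0.1},{"tx":0,"ty":0,"tz":-4,"ax":0,"ay":0,"az":0,"jaw":0.1},{"tx":0,"ty":0,"tz":-9,"ax":0,"ay":0,"az":0,"jaw":0.1},{"tx":0,"ty":0,"tz":-15,"ax":0,"ay":0,"az":0,"jaw":0.1},{"tx":0,"ty":0,"tz":-20.5,"ax":0,"ay":0,"az":0,"jaw":0.1},{"tx":3,"ty":-4.2,"tz":-20.5,"ax":0,"ay":0,"az":-5,"jaw":0.1},{"tx":6,"ty":-8.4,"tz":-20.5,"ax":0,"ay":0,"az":-10,"jaw":0.1}]'
python3 -m crank '[{"tx":2.57,"ty":-4.5,"tz":0,"ax":0,"ay":0,"az":-6,"jaw":0.1}]'
python3 - <<'E'
from h import *
s=bot.read_state();p=np.array(s['eef_pos']);R=Ro.from_euler('xyz',s['eef_rot']).as_matrix()
print(s['time'],s['finger_gap'],s['grip_force'],s['contact_force'],R.T@(np.array([.4784,.28,.339])-p)*100,np.degrees(s['eef_rot'][2]-1.757))
E
```

```text
time: 8.4
eef_pos: [0.5346, -0.1838, 0.3391]
eef_rot: [3.14, -0.001, 0.92]
contact_force: [0.9, 0.7, -2.1]
finger_gap: 0.0177
grip_force: 78.8
time: 8.52
eef_pos: [0.5147, -0.1347, 0.3384]
eef_rot: [3.141, -0.001, 1.028]
contact_force: [0.4, -0.1, -0.5]
finger_gap: 0.0175
grip_force: 78.8
8.525 0.017461494079992323 78.778156042099 [ 0.35486058 -0.09105199 -0.53002407] [ 33.63630489 -24.53254597  -0.05785603] -41.77122336521534
```

```bash
python3 -m crank '[{"tx":5,"ty":-3.5,"tz":0,"ax":0,"ay":0,"az":-6,"jaw":0.1},{"tx":10,"ty":-7,"tz":0,"ax":0,"ay":0,"az":-12,"jaw":0.1},{"tx":15,"ty":-10.5,"tz":0,"ax":0,"ay":0,"az":-18,"jaw":0.1},{"tx":20,"ty":-14,"tz":0,"ax":0,"ay":0,"az":-24,"jaw":0.1},{"tx":25,"ty":-18,"tz":0,"ax":0,"ay":0,"az":-31,"jaw":0.1},{"tx":30,"ty":-22,"tz":0,"ax":0,"ay":0,"az":-37,"jaw":0.1},{"tx":33.6,"ty":-24.5,"tz":0,"ax":0,"ay":0,"az":-41.8,"jaw":0.1},{"tx":33.6,"ty":-24.5,"tz":5,"ax":0,"ay":0,"az":-41.8,"jaw":0.1},{"tx":33.6,"ty":-24.5,"tz":10,"ax":0,"ay":0,"az":-41.8,"jaw":0.1},{"tx":33.6,"ty":-24.5,"tz":12,"ax":0,"ay":0,"az":-41.8,"jaw":0.1},{"tx":33.6,"ty":-24.5,"tz":12,"ax":0,"ay":0,"az":-41.8,"jaw":0.1},{"tx":33.6,"ty":-24.5,"tz":12,"ax":0,"ay":0,"az":-41.8,"jaw":0.1}]'
python3 - <<'E'
from h import *
s=bot.read_state();p=np.array(s['eef_pos']);R=Ro.from_euler('xyz',s['eef_rot']).as_matrix()
print(R.T@(np.array([.4784,.28,.2])-p)*100,np.degrees(s['eef_rot'][2]-1.757))
q,d=bot.snapshot('wrist');q2,_=bot.snapshot('side')
a=crop(q,220,160,200,240,2);b=cv2.resize(crop(q2,235,125,100,120,4),None,fx=1,fy=1)
cv2.imwrite('pics/e1.png',np.hstack([a,b]))
E
```

```text
time: 10.02
eef_pos: [0.4811, 0.2778, 0.2193]
eef_rot: [3.14, -0.001, 1.753]
contact_force: [-0.2, -0.2, -1.6]
finger_gap: 0.0176
grip_force: 78.7
[ 0.26253475 -0.22568399  1.92960008] -0.23675031152359788
```

View pics/e1.png

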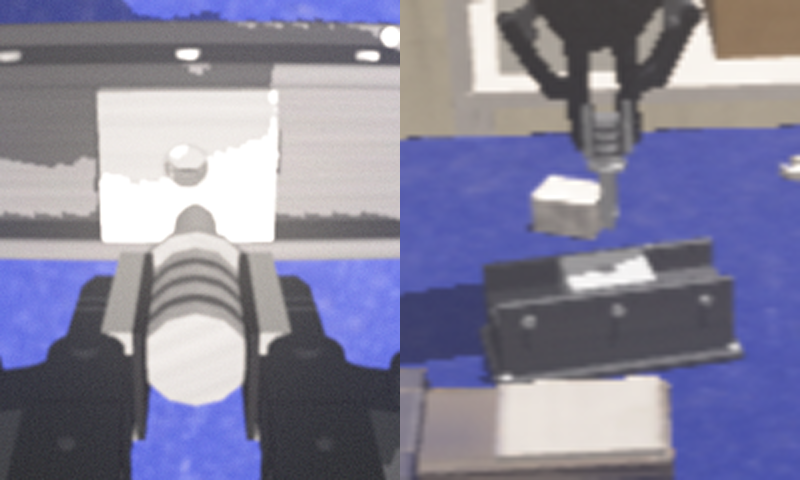

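The pin is held upright, its tip short of the hole as expected before the correction. I'll correct and enter slowly.

```bash
python3 -m crank '[{"tx":0.26,"ty":-0.22,"tz":1,"ax":0,"ay":0,"az":0,"jaw":0.1},{"tx":0.26,"ty":-0.22,"tz":2.5,"ax":0,"ay":0,"az":0,"jaw":0.1},{"tx":0.26,"ty":-0.22,"tz":2.9,"ax":0,"ay":0,"az":0,"jaw":0.1},{"tx":0.26,"ty":-0.22,"tz":2.9,"ax":0,"ay":0,"az":0,"jaw":0.1},{"tx":0.26,"ty":-0.22,"tz":3.2,"ax":0,"ay":0,"az":0,"jaw":0.1},{"tx":0.26,"ty":-0.22,"tz":3.4,"ax":0,"ay":0,"az":0,"jaw":0.1},{"tx":0.26,"ty":-0.22,"tz":3.4,"ax":0,"ay":0,"az":0,"jaw":0.1}]'
```

```text
time: 11.0
eef_pos: [0.4776, 0.2798, 0.1838]
eef_rot: [-3.142, 0.0, 1.753]
contact_force: [0.4, -0.2, -0.9]
finger_gap: 0.0175
grip_force: 78.7
```

```bash
python3 -m crank '[{"tx":0,"ty":0,"tz":0.2,"ax":0,"ay":0,"az":0,"jaw":0.1},{"tx":0,"ty":0,"tz":0.4,"ax":0,"ay":0,"az":0,"jaw":0.1},{"tx":0,"ty":0,"tz":0.5,"ax":0,"ay":0,"az":0,"jaw":0.1},{"tx":0,"ty":0,"tz":0.5,"ax":0,"ay":0,"az":0,"jaw":0.1}]'
python3 -m crank '[{"tx":0,"ty":0,"tz":0.2,"ax":0,"ay":0,"az":0,"jaw":0.1},{"tx":0,"ty":0,"tz":0.4,"ax":0,"ay":0,"az":0,"jaw":0.1},{"tx":0,"ty":0,"tz":0.4,"ax":0,"ay":0,"az":0,"jaw":0.1}]'
```

```text
time: 11.5
eef_pos: [0.4776, 0.2797, 0.1788]
eef_rot: [-3.141, 0.0, 1.753]
contact_force: [-0.6, -0.6, -0.3]
finger_gap: 0.0178
grip_force: 78.7
time: 11.88
eef_pos: [0.4776, 0.2799, 0.1747]
eef_rot: [-3.142, -0.0, 1.753]
contact_force: [0.5, 0.7, -0.7]
finger_gap: 0.0179
grip_force: 78.7
```

```bash
python3 -m crank '[{"tx":0,"ty":0,"tz":0.3,"ax":0,"ay":0,"az":0,"jaw":0.1},{"tx":0,"ty":0,"tz":0.6,"ax":0,"ay":0,"az":0,"jaw":0.1},{"tx":0,"ty":0,"tz":0.9,"ax":0,"ay":0,"az":0,"jaw":0.1},{"tx":0,"ty":0,"tz":1.1,"ax":0,"ay":0,"az":0,"jaw":0.1},{"tx":0,"ty":0,"tz":1.1,"ax":0,"ay":0,"az":0,"jaw":0.1}]'
python3 -m crank '[{"tx":0,"ty":0,"tz":0.1,"ax":0,"ay":0,"az":0,"jaw":0.1},{"tx":0,"ty":0,"tz":0.2,"ax":0,"ay":0,"az":0,"jaw":0.1},{"tx":0,"ty":0,"tz":0.3,"ax":0,"ay":0,"az":0,"jaw":0.1},{"tx":0,"ty":0,"tz":0.3,"ax":0,"ay":0,"az":0,"jaw":0.1}]'
```

```text
time: 12.5
eef_pos: [0.4776, 0.2799, 0.1637]
eef_rot: [-3.142, 0.0, 1.753]
contact_force: [0.3, 0.4, -1.3]
finger_gap: 0.0176
grip_force: 78.7
time: 13.0
eef_pos: [0.4777, 0.2798, 0.1608]
eef_rot: [3.141, 0.0, 1.753]
contact_force: [0.4, 0.3, -2.3]
finger_gap: 0.0176
grip_force: 78.7
```

Tip nearly at nut level; probe on in small steps.

```bash
python3 -m crank '[{"tx":0,"ty":0,"tz":0.1,"ax":0,"ay":0,"az":0,"jaw":0.1},{"tx":0,"ty":0,"tz":0.2,"ax":0,"ay":0,"az":0,"jaw":0.1},{"tx":0,"ty":0,"tz":0.2,"ax":0,"ay":0,"az":0,"jaw":0.1}]'
python3 -m crank '[{"tx":0,"ty":0,"tz":0.1,"ax":0,"ay":0,"az":0,"jaw":0.1},{"tx":0,"ty":0,"tz":0.1,"ax":0,"ay":0,"az":0,"jaw":0.1}]'
```

```text
time: 13.38
eef_pos: [0.4777, 0.2798, 0.1591]
eef_rot: [3.141, -0.0, 1.753]
contact_force: [-1.3, 0.4, 4.2]
finger_gap: 0.0176
grip_force: 79.3
time: 13.62
eef_pos: [0.4777, 0.2799, 0.158]
eef_rot: [3.141, -0.0, 1.753]
contact_force: [-1.5, -0.3, 5.7]
finger_gap: 0.0176
grip_force: 79.4
```

```bash
python3 -m crank '[{"tx":0,"ty":0.1,"tz":0,"ax":0,"ay":0,"az":0,"jaw":0.1},{"tx":0,"ty":0.2,"tz":0,"ax":0,"ay":0,"az":0,"jaw":0.1}]' | sed -n 2,4p
python3 -m crank '[{"tx":0,"ty":0.1,"tz":0,"ax":0,"ay":0,"az":0,"jaw":0.1},{"tx":0,"ty":0.2,"tz":0,"ax":0,"ay":0,"az":0,"jaw":0.1}]'| sed -n 2,4p
python3 -m crank '[{"tx":0,"ty":0.1,"tz":0,"ax":0,"ay":0,"az":0,"jaw":0.1},{"tx":0,"ty":0.2,"tz":0,"ax":0,"ay":0,"az":0,"jaw":0.1}]'| sed -n 2,4p
```

```text
eef_pos: [0.4786, 0.28, 0.1576]
eef_rot: [-3.139, 0.0, 1.753]
contact_force: [-4.6, -0.4, 5.5]
eef_pos: [0.4796, 0.2803, 0.1574]
eef_rot: [-3.137, 0.0, 1.754]
contact_force: [-6.0, -0.1, 7.4]
eef_pos: [0.4811, 0.2805, 0.1572]
eef_rot: [-3.136, 0.001, 1.754]
contact_force: [-6.8, -1.6, 6.1]
```

```bash
python3 -m crank '[{"tx":0,"ty":0.1,"tz":0,"ax":0,"ay":0,"az":0,"jaw":0.1},{"tx":0,"ty":0.2,"tz":0,"ax":0,"ay":0,"az":0,"jaw":0.1}]' | sed -n 2,4p
python3 -m crank '[{"tx":0,"ty":0.1,"tz":0,"ax":0,"ay":0,"az":0,"jaw":0.1},{"tx":0,"ty":0.2,"tz":0,"ax":0,"ay":0,"az":0,"jaw":0.1}]'| sed -n 2,4p
python3 -m crank '[{"tx":0,"ty":0.1,"tz":0,"ax":0,"ay":0,"az":0,"jaw":0.1},{"tx":0,"ty":0.2,"tz":0,"ax":0,"ay":0,"az":0,"jaw":0.1}]'| sed -n 2,4p
```

```text
eef_pos: [0.4829, 0.2808, 0.1571]
eef_rot: [-3.135, 0.001, 1.754]
contact_force: [-7.0, -1.0, 7.4]
eef_pos: [0.4848, 0.2811, 0.1571]
eef_rot: [-3.135, 0.001, 1.754]
contact_force: [-6.6, 0.0, 7.6]
eef_pos: [0.4868, 0.2814, 0.1571]
eef_rot: [-3.135, 0.001, 1.754]
contact_force: [-6.6, -0.7, 7.0]
```

```bash
python3 -m crank '[{"tx":0,"ty":0.15,"tz":0,"ax":0,"ay":0,"az":0,"jaw":0.1},{"tx":0,"ty":0.25,"tz":0,"ax":0,"ay":0,"az":0,"jaw":0.1}]' | sed -n 2,4p
python3 -m crank '[{"tx":0,"ty":0.15,"tz":0,"ax":0,"ay":0,"az":0,"jaw":0.1},{"tx":0,"ty":0.25,"tz":0,"ax":0,"ay":0,"az":0,"jaw":0.1}]'| sed -n 2,4p
python3 -m crank '[{"tx":0,"ty":0.15,"tz":0,"ax":0,"ay":0,"az":0,"jaw":0.1},{"tx":0,"ty":0.25,"tz":0,"ax":0,"ay":0,"az":0,"jaw":0.1}]'| sed -n 2,4p
```

```text
eef_pos: [0.4893, 0.2819, 0.157]
eef_rot: [-3.135, 0.001, 1.754]
contact_force: [-6.8, -0.7, -0.4]
eef_pos: [0.4939, 0.2826, 0.1572]
eef_rot: [-3.14, 0.001, 1.753]
contact_force: [-2.4, 0.3, -2.3]
eef_pos: [0.4964, 0.2832, 0.1576]
eef_rot: [-3.14, 0.0, 1.753]
contact_force: [-3.3, -0.1, -1.3]
```

The z force vanished at x≈0.489, so the tip has found the nut hole. Back off slightly towards its centre and descend.

```bash
python3 -m crank '[{"tx":0,"ty":-0.15,"tz":0,"ax":0,"ay":0,"az":0,"jaw":0.1},{"tx":0,"ty":-0.3,"tz":0,"ax":0,"ay":0,"az":0,"jaw":0.1},{"tx":0,"ty":-0.3,"tz":0,"ax":0,"ay":0,"az":0,"jaw":0.1}]'|sed -n 2,4p
python3 -m crank '[{"tx":0,"ty":0,"tz":0.15,"ax":0,"ay":0,"az":0,"jaw":0.1},{"tx":0,"ty":0,"tz":0.3,"ax":0,"ay":0,"az":0,"jaw":0.1},{"tx":0,"ty":0,"tz":0.3,"ax":0,"ay":0,"az":0,"jaw":0.1}]'|sed -n 2,4p
python3 -m crank '[{"tx":0,"ty":0,"tz":0.1,"ax":0,"ay":0,"az":0,"jaw":0.1},{"tx":0,"ty":0,"tz":0.2,"ax":0,"ay":0,"az":0,"jaw":0.1},{"tx":0,"ty":0,"tz":0.2,"ax":0,"ay":0,"az":0,"jaw":0.1}]'|sed -n 2,4p
```

```text
eef_pos: [0.4944, 0.2828, 0.1582]
eef_rot: [3.14, -0.0, 1.753]
contact_force: [0.1, -0.9, -1.6]
eef_pos: [0.4941, 0.2828, 0.1548]
eef_rot: [3.141, 0.0, 1.753]
contact_force: [0.2, 0.2, -1.5]
eef_pos: [0.494, 0.2828, 0.1529]
eef_rot: [3.141, -0.0, 1.753]
contact_force: [0.5, 0.2, -2.2]
```

```bash
python3 -m crank '[{"tx":0,"ty":0,"tz":0.15,"ax":0,"ay":0,"az":0,"jaw":0.1},{"tx":0,"ty":0,"tz":0.3,"ax":0,"ay":0,"az":0,"jaw":0.1},{"tx":0,"ty":0,"tz":0.3,"ax":0,"ay":0,"az":0,"jaw":0.1}]'|sed -n 2,4p
python3 -m crank '[{"tx":0,"ty":0,"tz":0.15,"ax":0,"ay":0,"az":0,"jaw":0.1},{"tx":0,"ty":0,"tz":0.3,"ax":0,"ay":0,"az":0,"jaw":0.1},{"tx":0,"ty":0,"tz":0.3,"ax":0,"ay":0,"az":0,"jaw":0.1}]'|sed -n 2,4p
python3 -m crank '[{"tx":0,"ty":0,"tz":0.1,"ax":0,"ay":0,"az":0,"jaw":0.1},{"tx":0,"ty":0,"tz":0.2,"ax":0,"ay":0,"az":0,"jaw":0.1},{"tx":0,"ty":0,"tz":0.2,"ax":0,"ay":0,"az":0,"jaw":0.1}]'|sed -n 2,4p
```

```text
eef_pos: [0.4939, 0.2829, 0.1498]
eef_rot: [3.141, -0.0, 1.753]
contact_force: [0.5, -0.2, -1.4]
eef_pos: [0.4936, 0.283, 0.1468]
eef_rot: [-3.141, -0.0, 1.753]
contact_force: [0.1, 1.0, 0.4]
eef_pos: [0.4937, 0.2829, 0.1448]
eef_rot: [-3.141, -0.0, 1.753]
contact_force: [-1.2, 1.8, 0.9]
```

```bash
python3 -m crank '[{"tx":0,"ty":0,"tz":0.1,"ax":0,"ay":0,"az":0,"jaw":0.1},{"tx":0,"ty":0,"tz":0.1,"ax":0,"ay":0,"az":0,"jaw":0.1}]'|sed -n 2,4p
python3 -m crank '[{"tx":0,"ty":0,"tz":0.05,"ax":0,"ay":0,"az":0,"jaw":0.1},{"tx":0,"ty":0,"tz":0.1,"ax":0,"ay":0,"az":0,"jaw":0.1},{"tx":0,"ty":0,"tz":0.1,"ax":0,"ay":0,"az":0,"jaw":0.1}]'|sed -n 2,4p
```

```text
eef_pos: [0.4937, 0.2829, 0.1438]
eef_rot: [-3.141, -0.0, 1.753]
contact_force: [-1.9, 2.3, 0.9]
eef_pos: [0.4937, 0.2829, 0.1433]
eef_rot: [-3.141, -0.0, 1.753]
contact_force: [-3.5, 1.3, 8.1]
```

Collar seated (8 N at the expected height). Release, retreat up, and check.

```bash
python3 -m crank '[{"tx":0,"ty":0,"tz":-0.05,"ax":0,"ay":0,"az":0,"jaw":0.25},{"tx":0,"ty":0,"tz":-0.05,"ax":0,"ay":0,"az":0,"jaw":0.4},{"tx":0,"ty":0,"tz":-0.05,"ax":0,"ay":0,"az":0,"jaw":0.6},{"tx":0,"ty":0,"tz":-0.05,"ax":0,"ay":0,"az":0,"jaw":0.8},{"tx":0,"ty":0,"tz":-0.5,"ax":0,"ay":0,"az":0,"jaw":0.8},{"tx":0,"ty":0,"tz":-3,"ax":0,"ay":0,"az":0,"jaw":0.8},{"tx":0,"ty":0,"tz":-8,"ax":0,"ay":0,"az":0,"jaw":0.8},{"tx":0,"ty":0,"tz":-12,"ax":0,"ay":0,"az":0,"jaw":0.8},{"tx":0,"ty":0,"tz":-12,"ax":0,"ay":0,"az":0,"jaw":0.8}]'
python3 - <<'E'
from h import *
q,d=bot.snapshot('wrist');q2,_=bot.snapshot('side')
cv2.imwrite('pics/f1.png',np.hstack([crop(q,220,130,200,240,2),crop(q2,235,125,100,120,4)]))
E
```

```text
time: 19.88
eef_pos: [0.4956, 0.2835, 0.2664]
eef_rot: [3.135, -0.003, 1.753]
contact_force: [-0.7, 0.6, 0.1]
finger_gap: 0.0684
grip_force: 0.0
```

View pics/f1.png

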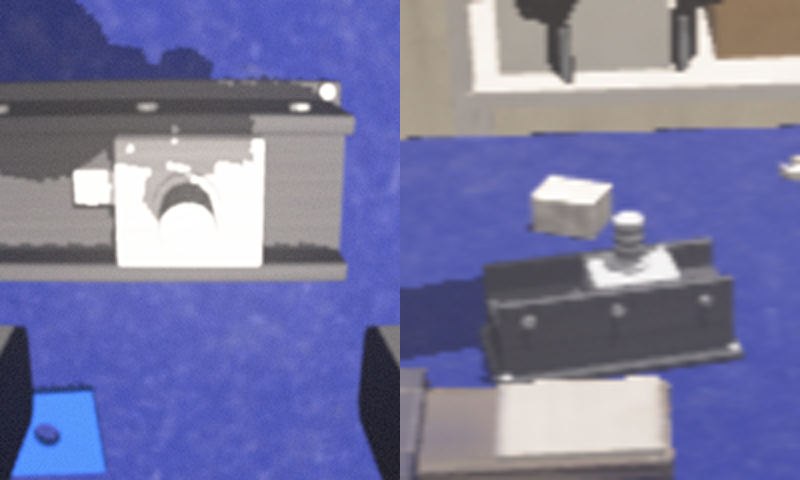

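The pin stands upright with its collar on the flat top plate: head at crop (187,225) in the wrist view and (628,235) in the side view. The block and the blue plate are where they were.

```bash
python3 -c "
from plant import bot
print(bot.sign_off())"
```

```text
the job is handed in; nothing more can be done
None
```

The job is handed in at about 20 s: the plates are in line, and the pin is through all three and in the nut's hole, let go upright with its collar on the top plate; in the last pictures the plates lie flat and the things near the rail look unmoved.

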